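Refill the carver's reclining flask rack

TASK

First lift the glue pot by its handle off the warmer and set it upright, wholly on the cork mat. Then put the two slim spare flasks, caps up, into the two empty pockets of the reclining rack, each lowered along its pocket until it rests on whatever is at the bottom before you let go: do not drop anything, and leave the flasks already in the rack, the fat flask, the sharpening stone and the brush where they are.

Things in the scene. Friction and masses are not known exactly. Their poses are not given: they have to be found in the camera images.
- rack: wooden rack, fixed, 275 mm long along its y; five square pockets in a row along y, 52 mm apart, reclining: their mouths lean 25 degrees from vertical towards the rack's -x side (the robot's side); origin on the bench under it, z up. On a 50 mm plinth; mouths 130 to 160 mm above the bench; front and back walls 14 mm thick
- pocket1: pocket 1 of 5 (+y end): 43 mm square, 60 mm deep to its bare floor, 9 mm walls between; origin at the centre of the bare floor, z out along the pocket (25 degrees from vertical), y along the row, x to the back wall. Three of the five hold a flask; an empty one has a fixed plywood packing 4 to 21 mm thick on its floor, so feel for the bottom
- pocket2: pocket 2 of 5: 43 mm square, 60 mm deep to its bare floor, 9 mm walls between; origin at the centre of the bare floor, z out along the pocket (25 degrees from vertical), y along the row, x to the back wall. Three of the five hold a flask; an empty one has a fixed plywood packing 4 to 21 mm thick on its floor, so feel for the bottom
- pocket3: pocket 3 of 5: 43 mm square, 60 mm deep to its bare floor, 9 mm walls between; origin at the centre of the bare floor, z out along the pocket (25 degrees from vertical), y along the row, x to the back wall. Three of the five hold a flask; an empty one has a fixed plywood packing 4 to 21 mm thick on its floor, so feel for the bottom
- pocket4: pocket 4 of 5: 43 mm square, 60 mm deep to its bare floor, 9 mm walls between; origin at the centre of the bare floor, z out along the pocket (25 degrees from vertical), y along the row, x to the back wall. Three of the five hold a flask; an empty one has a fixed plywood packing 4 to 21 mm thick on its floor, so feel for the bottom
- pocket5: pocket 5 of 5 (-y end): 43 mm square, 60 mm deep to its bare floor, 9 mm walls between; origin at the centre of the bare floor, z out along the pocket (25 degrees from vertical), y along the row, x to the back wall. Three of the five hold a flask; an empty one has a fixed plywood packing 4 to 21 mm thick on its floor, so feel for the bottom
- stock1: flask already in a pocket (any pocket), standing on its bare floor, to be left where it is: amber flask, round, 36 mm diameter up to 92 mm, shoulder, black cap 27 mm diameter, 116 mm tall overall, about 0.16 kg; origin at the centre of its underside, z along its axis to the cap
- stock2: flask already in a pocket (any pocket), standing on its bare floor, to be left where it is: amber flask, round, 36 mm diameter up to 92 mm, shoulder, black cap 27 mm diameter, 116 mm tall overall, about 0.16 kg; origin at the centre of its underside, z along its axis to the cap
- stock3: flask already in a pocket (any pocket), standing on its bare floor, to be left where it is: amber flask, round, 36 mm diameter up to 92 mm, shoulder, black cap 27 mm diameter, 116 mm tall overall, about 0.16 kg; origin at the centre of its underside, z along its axis to the cap
- spare1: spare flask, standing upright on the dark board beside the rack, in a row with the other spare and a fatter flask: amber flask, round, 36 mm diameter up to 92 mm, shoulder, black cap 27 mm diameter, 116 mm tall overall, about 0.16 kg; origin at the centre of its underside, z along its axis to the cap
- spare2: spare flask, standing upright on the dark board beside the rack, in a row with the other spare and a fatter flask: amber flask, round, 36 mm diameter up to 92 mm, shoulder, black cap 27 mm diameter, 116 mm tall overall, about 0.16 kg; origin at the centre of its underside, z along its axis to the cap
- big: fatter flask of the same kind, 52 mm diameter, 125 mm tall, on the board with the spares; fits no pocket; leave it. Origin at the centre of its underside
- board: dark wooden board, fixed, 260 x 110 x 12 mm, long side along its x, on one side of the rack; origin at the centre of its underside, z up
- pot: open steel glue pot, 84 mm diameter, 75 mm tall, about 0.45 kg, with a fixed arched handle: a 10 mm round bar, straight for 56 mm along the pot's y, its centreline 125 mm above the pot's underside and over its centre; origin at the centre of its underside, z up
- warmer: grey electric glue warmer, the pot's stand, fixed: round, 112 mm diameter, 60 mm tall, a small knob on its -x side; stands in front of the rack, so the pot on it is in the way of a hand leaning into the pockets; origin at the centre of its underside
- mat: round cork mat, fixed, 150 mm diameter, 5 mm thick, on the bench on the other side from the board; origin at the centre of its underside
- stone: bystander: grey sharpening stone lying beside the warmer, 100 x 35 x 20 mm; origin at the centre of its underside
- brush: bystander: brush lying beside the warmer, on the other side from the stone, handle towards the robot
Not all that is in view belongs to the job. Leave any pink look-alike of the pot alone.

How it is judged:
By the outcome, as a careful person would: the job done as asked, in the order asked, and still so for the second after the job is handed in, with the robot touching nothing.
It also fails if it takes over 72 s, if anything falls off the work surface, if the arm or the gripper's body presses on something with over 40 N, if the wrist force passes 120 N, or if a joint passes its speed limit or range.

ROBOT

A 6-joint arm with a two-finger parallel gripper is mounted at the origin on the work surface. World frame = base frame: x ahead of the robot, y to its left, z up, the work surface at z = 0. Lengths are in m, angles in rad, forces in N, time in s.
With the tool pointing down it reaches from about 0.4 to 0.825 m from the base axis. Payload 7 kg.
Tool frame: the origin (TCP) lies on the mounting face of the last link; the fingertips stand arm.tcp_to_tips ahead of it and the grasp point (between the pads) lies 159 mm ahead of it (arm.tcp_to_tips is the distance from the TCP to the fingertips, in m); z points along the fingers, y is the direction in which the jaws open and shut (so a half turn about z gives the same grasp; the last joint's range is limited). The gripper opens to 88 mm and grips with 3 to 60 N. Pads are 19 mm wide; open, the fingers measure 130 mm over their backs; the gripper's body (78 mm by 193 mm) begins 47 mm behind the grasp point.
Start: joints at [1.395, 0.359, 0.012, 0, -1.224, -0.288], TCP at [0.302, 0.604, 0.405] pointing down, gripper open.
Joint ranges: [-3.07, 3.07], [-1.43, 2.12], [-1.02, 1.25], [-3.03, 1.67], [-3.05, -0], [-3.03, 3.03]. Speed limits (rad/s): [2.39, 2.39, 3.01, 3.14, 3.14, 3.14].

INTERFACE

Orientations are given as [roll, pitch, yaw] about the fixed x, y, z axes, in that order (R = Rz(yaw) Ry(pitch) Rx(roll)).
In Python, from station import arm, cams, job_done, finder gives the robot as it stands.
- The arm moves only by the tool play_rows, never from a script. Its argument "targets" is a list that holds one entry, the list of rows, each a list of 4 numbers: the shift along the tool's x, y, z in m, then the turn about the tool's z in degrees. A call has 1 to 5 rows; each row is the pose to reach, as a shift and turn from the pose commanded when the call began, along the tool's axes at that moment; what a row does not reach only later rows make up. A row lasts 1/8 s, in which the tool goes at most 62.5 mm and 10.7 degrees, less where a joint would pass 70% of its speed; a pose out of reach is approached as far as the arm can. A call with a gripper value outside its range is refused whole. "grip" is the closure in counts, from 0 (fully open) to 255 (shut), set as the call begins (left out, the last holds). The fingers move at their own pace and stop on an object; "newtons" is the grip in N (left out, the last holds). Time passes only in rows, so rows that repeat a pose let the fingers close. It gives the time, the measured TCP pose, the force and the opening at its end, in the units of the state.
- arm.get_state(): the state, without advancing time (a new reading comes with each control period).
- cams.grab_frame(name): name is "side" or "top"; returns (picture, depth): 480x640x3 uint8, red, green, blue; 480x640 float32, m along the optical axis (not along the pixel's ray), 0 where there is no reading.
- cams.camera_params(name): a dict with "intrinsics" (3x3 intrinsics, pixels), "position" and "attitude" of the camera in the world. Camera axes: x right, y down, z forward; pixel columns grow to the right and rows downward; lengths in m; the calibration is good to about 2 mm. A picture is of the moment at which its call begins. camera_params takes no time and is no camera call.
- job_done(): hands the job in, once; it reports no verdict.
Trained networks look in the newest picture that a camera, given by its name, has taken for a name from the list of things; names that differ only in an ending like _2 or _b are one class to them, and where a whole thing is asked for, a point or a joint stands for the part that bears it (a point fixed in the world has none). Each returns a list of dicts, best first, with "score" (0 to 1); they miss things now and then, are a little off and sometimes report something else, mostly with a low value. They report only what shows in the picture. A call takes as long as a camera call. They do not tell look-alikes from the thing itself.
- finder.find_in(camera, query): "xyz" ([x, y, z] in m, in world coordinates, good to about 4 mm: the middle of the surface that is visible of it).
- finder.masks_of(camera, query): "mask" (480x640 bool, what is visible of it).
The state is a dict: "t": time; "q": joint angles; "qd": joint speeds; "joint_efforts": joint torques, N m; "eef_pos": TCP position; "ee_rot": TCP orientation; "force": force on the tool from outside, world axes, zero at the start; "moment": the same for the moment, N m; "width": finger opening in m.
Only numpy, scipy, OpenCV 4.12 (cv2) and the standard library are available. Lean on these libraries where they do the work, as an engineer would, in place of code of your own. Each camera call takes 0.05 s, during which the arm holds its last target. There are 200 camera calls.

## Working session

There is one attempt and no reset: what is moved stays moved. The work goes in short steps, Python scripts to look and compute and a tool call to move; the robot and the scene stay as the last step left them, time stands still between calls to the robot, and variables do not carry over. Pictures are saved under pics/ and viewed, about 8 in all and at most 12, crops included, and the job is handed in when it is done.

Besides the shell and the picture viewer there is one more tool, called after "Request:" as name(argument=value, ...) on one line, values as JSON. play_rows: Moves the arm, as the interface text tells. Its arguments: {"type":"object","properties":{"targets":{"type":"array","items":{"type":"array","items":{"type":"array","items":{"type":"number"}}}},"grip":{"type":"number"},"newtons":{"type":"number"}},"required":["targets"]}

```bash
ls; mkdir -p pics
python3 - <<'E'
from station import arm,cams,finder
import cv2,numpy as np
s=arm.get_state();print({k:(np.round(v,3).tolist()) for k,v in s.items()}, arm.tcp_to_tips)
for c in("top","side"):
    p,d=cams.grab_frame(c);cv2.imwrite(f"pics/{c}0.png",p[:,:,::-1]);np.savez(f"{c}0.npz",p=p,d=d)
    print(c,cams.camera_params(c))
    for q in("rack","pot","warmer","mat","board","spare1","big","stock1","stone","brush","pocket1"):
        print(q,[(np.round(r["xyz"],3).tolist(),round(r["score"],2)) for r in finder.find_in(c,q)][:7])
E
```

```text
pics
{'t': 0.0, 'q': [1.395, 0.359, 0.011, -0.0, -1.224, -0.288], 'qd': [0.0, -0.0, -0.0, -0.001, -0.001, -0.0], 'joint_efforts': [-0.002, -58.272, 29.305, 6.997, 0.007, -0.0], 'eef_pos': [0.302, 0.604, 0.404], 'ee_rot': [3.14, -0.0, -0.464], 'force': [-1.055, -0.105, 0.737], 'moment': [0.02, 0.027, -0.011], 'width': 0.087} 0.1781
top {'intrinsics': array([[475.83062692,   0.        , 316.40155417],
       [  0.        , 475.83062692, 240.67690461],
       [  0.        ,   0.        ,   1.        ]]), 'position': array([0.42685873, 0.01883532, 0.95656315]), 'attitude': array([-3.09434591e+00,  2.13146462e-04, -1.55723591e+00])}
rack [([0.616, -0.006, 0.134], 0.66), ([0.461, 0.003, 0.065], 0.51), ([0.501, -0.308, 0.006], 0.44), ([0.475, 0.151, 0.014], 0.36)]
pot [([0.269, 0.217, 0.03], 0.77), ([0.313, -0.166, 0.029], 0.67), ([0.501, -0.311, 0.003], 0.66), ([0.459, 0.005, 0.062], 0.61), ([0.447, 0.02, 0.056], 0.16)]
warmer [([0.443, 0.021, 0.053], 0.67)]
mat [([0.499, -0.31, 0.008], 0.95)]
board [([0.507, 0.275, 0.015], 0.69)]
spare1 [([0.569, 0.283, 0.102], 0.97), ([0.431, 0.275, 0.10
[... 670 characters left out ...]
23])}
rack [([0.616, -0.05, 0.059], 0.64)]
pot [([0.273, 0.191, 0.051], 0.8), ([0.32, -0.15, 0.047], 0.67), ([0.455, -0.012, 0.109], 0.59), ([0.572, 0.288, 0.08], 0.45)]
warmer [([0.447, -0.036, 0.052], 0.88)]
mat [([0.451, -0.038, 0.053], 0.69), ([0.504, -0.314, 0.006], 0.55)]
board [([0.491, 0.263, 0.015], 0.59)]
spare1 [([0.574, 0.284, 0.08], 0.77), ([0.425, 0.27, 0.084], 0.64)]
big [([0.486, 0.264, 0.092], 0.57)]
stock1 [([0.62, -0.118, 0.171], 0.75), ([0.599, 0.034, 0.17], 0.7), ([0.58, 0.088, 0.186], 0.59), ([0.482, 0.266, 0.092], 0.38), ([0.456, -0.011, 0.106], 0.28)]
stone [([0.455, -0.152, 0.023], 0.97)]
brush [([0.458, 0.152, 0.019], 0.58), ([0.598, 0.035, 0.172], 0.24)]
pocket1 []
```

View pics/top0.png

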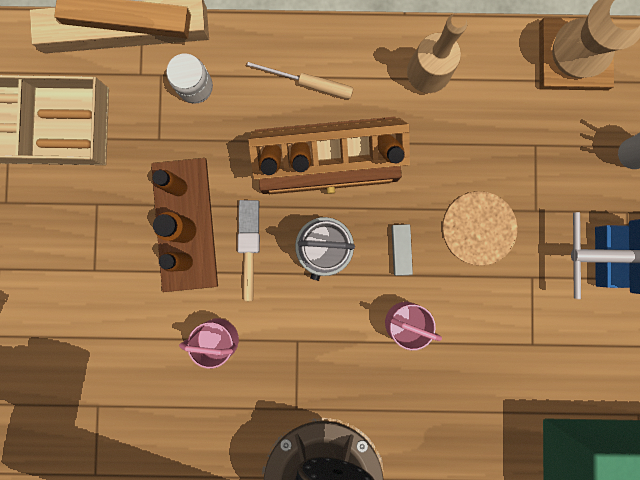

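View pics/side0.png

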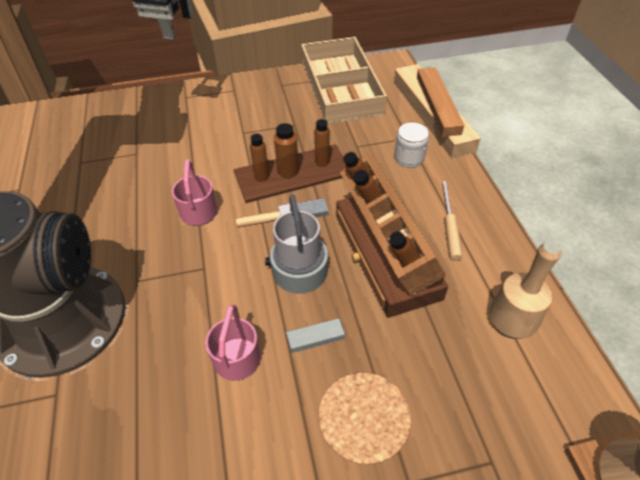

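Top view: the steel pot on the warmer is at (325,245). Pink look-alikes are at (210,343) and (412,325). Amber caps in the rack at (268,165), (300,160) and (395,155) mean pockets 1, 2 and 5 are full and 3 and 4 are empty. The slim spares are at (160,178) and (167,262), with the fat flask between them at (165,225). The mat is at (480,228).

Next I take precise measurements from depth.

```bash
cat > h.py <<'E'
import numpy as np,cv2
from scipy.spatial.transform import Rotation as R
def cloud(cam,d,params):
    K=params["intrinsics"];v,u=np.mgrid[:480,:640]
    P=np.stack([(u-K[0,2])/K[0,0]*d,(v-K[1,2])/K[1,1]*d,d],-1)
    W=P@R.from_euler("xyz",params["attitude"]).as_matrix().T+params["position"]
    W[d<=0]=np.nan
    return W
def box(W,x,y,z):
    m=(W[...,0]>x[0])&(W[...,0]<x[1])&(W[...,1]>y[0])&(W[...,1]<y[1])&(W[...,2]>z[0])&(W[...,2]<z[1])
    return m
def desc(W,m):
    p=W[m];
    if len(p)<3: return len(p)
    c,s,a=cv2.minAreaRect(p[:,:2].astype(np.float32)*1000)
    return len(p),"med",np.round(np.median(p,0),4).tolist(),"rect(mm)",np.round(c,1).tolist(),np.round(s,1).tolist(),round(a,1),"zmax",round(float(np.nanmax(p[:,2])),4)
E
python3 - <<'E'
from h import *
from station import cams
out={}
for c in("top","side"):
    z=np.load(c+"0.npz");W=cloud(c,z["d"],cams.camera_params(c));p=z["p"].astype(int)
    print(c)
    print("bench z",np.round(np.nanmedian(W[box(W,(.3,.6),(-.2,-.18),(-.03,.03))],0),4))
    print("bar",desc(W,box(W,(.38,.54),(-.08,.1),(.178,.21))))
    print("potrim",desc(W,box(W,(.38,.54),(-.08,.1),(.125,.145))))
    dark=(p.max(2)<50)
    for n,x,y,zz in(("sp_far",(.53,.62),(.24,.33),(.118,.15)),("sp_near",(.39,.46),(.24,.32),(.118,.15)),("big",(.46,.53),(.23,.32),(.128,.16)),
       ("st5",(.56,.66),(-.13,-.06),(.185,.22)),("st2",(.56,.66),(.03,.075),(.185,.22)),("st1",(.56,.66),(.078,.13),(.185,.22))):
        m=box(W,x,y,zz);print(n,desc(W,m)," dark:",desc(W,m&dark))
    m=box(W,(.4,.6),(-.4,-.22),(.002,.02));print("mat",desc(W,m))
    m=box(W,(.3,.7),(.18,.36),(.007,.018));print("board",desc(W,m))
    m=box(W,(.52,.75),(-.2,.2),(.115,.175));q=p[...,0]-p[...,2];print("rack",desc(W,m&(q>25)))
z=np.load("top0.npz")["p"]
cr=np.hstack([cv2.resize(z[110:200,240:420],None,fx=4,fy=4,interpolation=3)]);cv2.imwrite("pics/c1.png",cr[:,:,::-1])
E
```

```text
top
bench z [ 4.500e-01 -1.901e-01 -3.000e-04]
bar (282, 'med', [0.4581, 0.0039, 0.1877], 'rect(mm)', [458.4, 2.9], [77.1, 9.9], 87.3, 'zmax', 0.1918)
potrim (264, 'med', [0.4651, 0.0034, 0.1339], 'rect(mm)', [458.7, 3.7], [82.2, 82.3], 45.8, 'zmax', 0.1402)
sp_far (201, 'med', [0.5741, 0.2948, 0.1268], 'rect(mm)', [574.3, 296.2], [25.5, 25.6], 1.2, 'zmax', 0.1311)  dark: (155, 'med', [0.5739, 0.2946, 0.1268], 'rect(mm)', [574.1, 295.4], [25.2, 24.8], 46.3, 'zmax', 0.1311)
sp_near (199, 'med', [0.4271, 0.2803, 0.127], 'rect(mm)', [427.1, 281.0], [24.6, 24.8], 1.9, 'zmax', 0.1308)  dark: (184, 'med', [0.4271, 0.28, 0.127], 'rect(mm)', [427.1, 281.0], [24.6, 24.8], 1.9, 'zmax', 0.1308)
big (412, 'med', [0.4895, 0.2833, 0.1359], 'rect(mm)', [490.0, 284.0], [37.8, 38.0], 66.4, 'zmax', 0.1402)  dark: (363, 'med', [0.4892, 0.2832, 0.1359], 'rect(mm)', [488.9, 283.8], [35.7, 37.9], 11.3, 'zmax', 0.1402)
st5 (234, 'med', [0.6052, -0.1065, 0.1927], 'rect(mm)', [606.9, -107.4], [27.6, 26.4], 8.7, 'zmax', 0.1996)  dark: (211, 'med', [0.6047, -0.1061, 0.1926], 'rect(mm)', [605.1, -106.1], [26.9,
[... 1982 characters left out ...]
8.0, 47.6], [26.0, 27.7], 39.6, 'zmax', 0.1997)  dark: (153, 'med', [0.5887, 0.0442, 0.1926], 'rect(mm)', [587.8, 45.8], [23.5, 25.4], 42.4, 'zmax', 0.1994)
st1 (159, 'med', [0.5834, 0.0965, 0.1928], 'rect(mm)', [582.1, 98.7], [24.9, 28.8], 33.1, 'zmax', 0.1993)  dark: (122, 'med', [0.5837, 0.0935, 0.1929], 'rect(mm)', [582.4, 95.9], [22.4, 23.8], 36.1, 'zmax', 0.1993)
mat (6548, 'med', [0.502, -0.3111, 0.0044], 'rect(mm)', [500.4, -309.7], [198.6, 178.3], 0.3, 'zmax', 0.0095)
board (2651, 'med', [0.4918, 0.2671, 0.0118], 'rect(mm)', [459.0, 279.1], [348.9, 130.1], 11.1, 'zmax', 0.018)
rack (4173, 'med', [0.6264, -0.0283, 0.1415], 'rect(mm)', [625.4, -0.3], [82.2, 278.1], 7.4, 'zmax', 0.175)
```

View pics/c1.png

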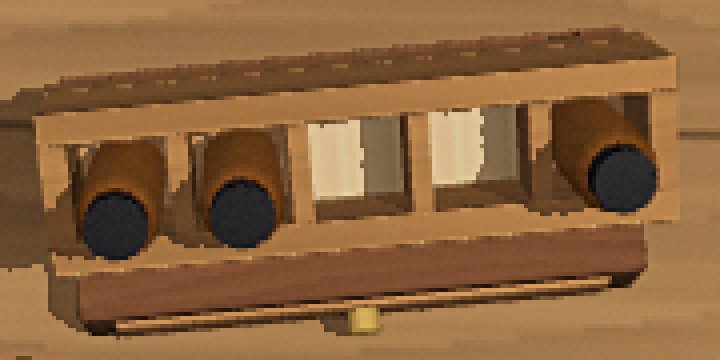

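The estimates agree with each other:
- **Bar:** centre (0.4585, 0.003), along 87.3°, z ≈ 0.185.
- **Rack:** yaw 6.25°. Crop: pockets 3 and 4 show pale packing at (335,160) and (460,145), so they are empty.

What could pass for the pot: steel pot (325,245), pink (210,343), pink (412,325). I choose the steel one on the warmer.

What could pass for a spare: slim (160,178), slim (167,262), fat (165,225). I choose the two slim ones, whose caps measure about 25 mm against 38 mm for the fat one.

I write a small planner and start towards the pot.

Add to h.py:
```python
def plan(*targets):
    """targets: (x,y,z,tool-x yaw deg) world; prints shift in tool axes + turn"""
    from station import arm
    s=arm.get_state();p=np.array(s["eef_pos"]);y=s["ee_rot"][2]
    ex=np.array([np.cos(y),np.sin(y),0]);ey=np.array([np.sin(y),-np.cos(y),0])
    print("t",round(s["t"],2),"pos",np.round(p,4),"yaw",round(np.degrees(y),2),"F",np.round(s["force"],1),"M",np.round(s["moment"],2),"w",round(s["width"],4),"q",np.round(s["q"],2))
    for t in targets:
        d=np.array(t[:3])-p; tr=-(t[3]-np.degrees(y)+180)%360-0
        tr=(-(t[3]-np.degrees(y))+180)%360-180
        print("row",np.round([d@ex,d@ey,-d[2]],4).tolist(),round(tr,1))
```

```text
(no output)
```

Request:
play_rows(targets=[[[0.409,0.467,-0.015,66.1],[0.409,0.467,-0.015,66.1],[0.409,0.467,-0.015,66.1],[0.409,0.467,-0.015,66.1],[0.409,0.467,-0.015,66.1]]], grip=0, newtons=30)

```text
t: 1.82
eef_pos: [0.381, 0.2994, 0.4126]
ee_rot: [-3.141, 0.001, -1.407]
force: [1.6, 0.6, 0.5]
width: 0.088
```

```bash
python3 -c "
from h import *
plan((.4585,.003,.42,-92.7))"
```

```text
t 1.82 pos [0.381  0.2994 0.4126] yaw -80.61 F [1.6 0.6 0.5] M [ 0.11 -0.25  0.04] w 0.088 q [ 1.07  0.03 -0.38  0.   -1.15 -0.91]
row [0.3051, -0.0281, -0.0074] 12.1
```

Request:
play_rows(targets=[[[0.305,-0.028,-0.007,12.1],[0.305,-0.028,-0.007,12.1],[0.305,-0.028,-0.007,12.1],[0.305,-0.028,-0.007,12.1],[0.305,-0.028,-0.007,12.1]]])

```text
t: 2.45
eef_pos: [0.46, 0.0034, 0.4198]
ee_rot: [-3.14, 0.001, -1.612]
force: [0.1, -0.0, -0.2]
width: 0.0876
```

```bash
python3 -c "
from h import *
plan((.4585,.003,.42,-92.7),(.4585,.003,.344,-92.7))"
```

```text
t 2.45 pos [0.46   0.0034 0.4198] yaw -92.39 F [ 0.1 -0.  -0.2] M [ 0.15 -0.22  0.04] w 0.0876 q [ 0.44 -0.02 -0.42  0.   -1.17 -0.48]
row [0.0004, 0.0015, -0.0002] 0.3
row [0.0004, 0.0015, 0.0758] 0.3
```

Request:
play_rows(targets=[[[0,0.001,0.04,0.3],[0,0.001,0.076,0.3],[0,0.001,0.076,0.3]]])

```text
t: 2.82
eef_pos: [0.4581, 0.0049, 0.3414]
ee_rot: [3.137, -0.002, -1.619]
force: [-0.5, -0.4, 0.8]
width: 0.0878
```

Request:
play_rows(targets=[[[0,0,0,0],[0,0,0,0],[0,0,0,0],[0,0,0,0],[0,0,0,0]]], grip=255, newtons=40)

```text
t: 3.45
eef_pos: [0.459, 0.0056, 0.3434]
ee_rot: [-3.141, 0.0, -1.618]
force: [-0.9, 0.2, -0.5]
width: 0.0435
```

Request:
play_rows(targets=[[[0,0,-0.005,0],[0,0,-0.02,0],[0,0,-0.04,0],[0,0,-0.04,0]]])

```text
t: 3.95
eef_pos: [0.4596, 0.0057, 0.3856]
ee_rot: [-3.138, 0.001, -1.617]
force: [-0.5, 0.2, -0.3]
width: 0.0038
```

```bash
python3 -c "
from h import *
plan((.501,-.31,.384,-92.7),(.501,-.31,.294,-92.7))
from station import cams
p,d=cams.grab_frame('side');cv2.imwrite('pics/s1.png',p[100:420,180:460,::-1])
W=cloud('side',d,cams.camera_params('side'));m=box(W,(.38,.54),(-.08,.1),(.155,.185));print(desc(W,m))"
```

```text
t 3.95 pos [0.4596 0.0057 0.3856] yaw -92.67 F [-0.5  0.2 -0.3] M [ 0.04 -0.03 -0.01] w 0.0038 q [ 0.44  0.01 -0.47  0.   -1.08 -0.49]
row [0.3134, -0.0561, 0.0016] 0.0
row [0.3134, -0.0561, 0.0916] 0.0
(111, 'med', [0.4564, -0.036, 0.1725], 'rect(mm)', [458.1, 0.1], [90.3, 9.9], 88.0, 'zmax', 0.1848)
```

The fingers need about 1.1 s to close, so I lifted too early and the bar was missed. I reopen part way and repeat.

Request:
play_rows(targets=[[[0,0,0,0],[0,0,0,0],[0,0,0,0],[0,0,0,0],[0,0,0,0]]], grip=160)

```text
t: 4.62
eef_pos: [0.459, 0.0055, 0.3831]
ee_rot: [3.141, -0.0, -1.618]
force: [0.6, -0.4, 0.2]
width: 0.0327
```

Request:
play_rows(targets=[[[0,0,0.02,0],[0,0,0.0405,0],[0,0,0.0405,0]]])

```text
t: 5.0
eef_pos: [0.4585, 0.0054, 0.3416]
ee_rot: [3.139, -0.001, -1.618]
force: [-0.1, -0.8, 0.7]
width: 0.0327
```

Request:
play_rows(targets=[[[0,0,0,0],[0,0,0,0],[0,0,0,0],[0,0,0,0],[0,0,0,0]]], grip=255, newtons=40)

```text
t: 5.62
eef_pos: [0.459, 0.0056, 0.3433]
ee_rot: [-3.141, 0.0, -1.618]
force: [-3.1, 0.6, 6.0]
width: 0.0089
```

Request:
play_rows(targets=[[[0,0,0,0],[0,0,-0.005,0],[0,0,-0.02,0],[0,0,-0.04,0],[0,0,-0.04,0]]])

```text
t: 6.25
eef_pos: [0.4594, 0.0057, 0.3844]
ee_rot: [-3.138, 0.001, -1.618]
force: [0.6, -0.5, -5.1]
width: 0.0085
```

```bash
python3 -c "
from h import *
plan((.501,-.309,.384,-92.7),(.501,-.309,.298,-92.7))
from station import cams
p,d=cams.grab_frame('side');cv2.imwrite('pics/s1.png',p[100:420,180:460,::-1])
W=cloud('side',d,cams.camera_params('side'));m=box(W,(.38,.54),(-.08,.1),(.155,.185));print(desc(W,m))"
```

```text
t 6.25 pos [0.4594 0.0057 0.3844] yaw -92.68 F [ 0.6 -0.5 -5.1] M [ 0.14 -0.21 -0.  ] w 0.0085 q [ 0.44  0.01 -0.47  0.   -1.08 -0.49]
row [0.3124, -0.0562, 0.0004] 0.0
row [0.3124, -0.0562, 0.0864] 0.0
(716, 'med', [0.4558, -0.0187, 0.1679], 'rect(mm)', [459.8, 3.9], [83.9, 83.7], 50.9, 'zmax', 0.1849)
```

The pot is lifted: wrist force is −5 N and its rim is now at 0.175. I carry it to the mat.

Request:
play_rows(targets=[[[0.03,-0.005,0,0],[0.08,-0.014,0,0],[0.13,-0.023,0,0],[0.18,-0.032,0,0],[0.23,-0.041,0,0]]])

```text
t: 6.92
eef_pos: [0.4889, -0.2277, 0.3816]
ee_rot: [3.14, 0.0, -1.618]
force: [1.8, 0.7, -4.8]
width: 0.0085
```

Request:
play_rows(targets=[[[0.045,-0.008,0,0],[0.072,-0.013,0,0],[0.082,-0.015,0,0],[0.082,-0.015,0.04,0],[0.082,-0.015,0.08,0]]])

```text
t: 7.55
eef_pos: [0.5, -0.3083, 0.3014]
ee_rot: [-3.141, 0.001, -1.618]
force: [0.5, -1.1, -5.8]
width: 0.0089
```

```bash
python3 -c "
from h import *
plan((.501,-.309,.2885,-92.7))
from station import cams
p,d=cams.grab_frame('side')
W=cloud('side',d,cams.camera_params('side'));m=box(W,(.4,.6),(-.4,-.2),(.07,.13));print(desc(W,m))
"
```

```text
t 7.55 pos [ 0.5    -0.3083  0.3014] yaw -92.7 F [ 0.5 -1.1 -5.8] M [ 0.1  -0.04  0.04] w 0.0089 q [-0.22  0.3  -0.32 -0.   -0.94  0.17]
row [0.0007, -0.0011, 0.0129] -0.0
(594, 'med', [0.4925, -0.341, 0.0905], 'rect(mm)', [494.9, -321.3], [67.5, 83.3], 71.1, 'zmax', 0.1297)
```

Request:
play_rows(targets=[[[0,0,0.006,0],[0,0,0.009,0],[0,0,0.011,0],[0,0,0.012,0],[0,0,0.012,0]]])

```text
t: 8.22
eef_pos: [0.5003, -0.3088, 0.2912]
ee_rot: [-3.141, -0.0, -1.618]
force: [-0.0, -0.4, -6.5]
width: 0.0088
```

Request:
play_rows(targets=[[[0,0,0.001,0],[0,0,0.002,0],[0,0,0.002,0]]])

```text
t: 8.6
eef_pos: [0.5002, -0.3088, 0.2886]
ee_rot: [3.141, 0.0, -1.618]
force: [-0.3, 0.1, -5.0]
width: 0.0089
```

Request:
play_rows(targets=[[[0,0,0.001,0],[0,0,0.001,0]]])

```text
t: 8.85
eef_pos: [0.5006, -0.3088, 0.2884]
ee_rot: [-3.14, -0.0, -1.617]
force: [0.1, 0.9, 1.7]
width: 0.0086
```

The pot is down: the force went from −5 to +1.7 N at the expected height. I release it.

Request:
play_rows(targets=[[[0,0,0,0],[0,0,0,0],[0,0,0,0],[0,0,0,0]]], grip=140)

```text
t: 9.35
eef_pos: [0.5003, -0.3088, 0.2877]
ee_rot: [-3.142, -0.0, -1.618]
force: [-0.6, -0.8, 0.8]
width: 0.0384
```

Request:
play_rows(targets=[[[0,0,-0.03,0],[0,0,-0.09,0],[0,0,-0.13,0],[0,0,-0.13,0]]])

```text
t: 9.85
eef_pos: [0.5008, -0.3091, 0.4218]
ee_rot: [-3.135, -0.002, -1.617]
force: [0.4, 0.4, -0.8]
width: 0.0394
```

```bash
python3 -c "
from h import *
plan((.4271,.2805,.36,6.25),(.4271,.2805,.2931,6.25))
from station import cams
for c in ('side','top'):
    p,d=cams.grab_frame(c)
    W=cloud(c,d,cams.camera_params(c));print(desc(W,box(W,(.4,.6),(-.4,-.2),(.07,.09))),desc(W,box(W,(.4,.6),(-.4,-.2),(.12,.16))))
    if c=='side': cv2.imwrite('pics/s2.png',cv2.resize(p[280:480,260:460,::-1],None,fx=2,fy=2))
z=np.load('side0.npz')['p'];cv2.imwrite('pics/caps.png',cv2.resize(z[110:200,230:350,::-1],None,fx=5,fy=5))
"
```

```text
t 9.85 pos [ 0.5008 -0.3091  0.4218] yaw -92.67 F [ 0.4  0.4 -0.8] M [ 0.07 -0.03  0.01] w 0.0394 q [-0.22  0.2  -0.16  0.   -1.2   0.17]
row [-0.5855, 0.1011, 0.0618] -98.9
row [-0.5855, 0.1011, 0.1287] -98.9
(534, 'med', [0.4963, -0.3137, 0.0785], 'rect(mm)', [500.1, -310.0], [83.1, 83.0], 45.7, 'zmax', 0.0894) (378, 'med', [0.4993, -0.3163, 0.1329], 'rect(mm)', [500.2, -310.1], [80.5, 10.2], 87.2, 'zmax', 0.1388)
0 0
```

View pics/caps.png

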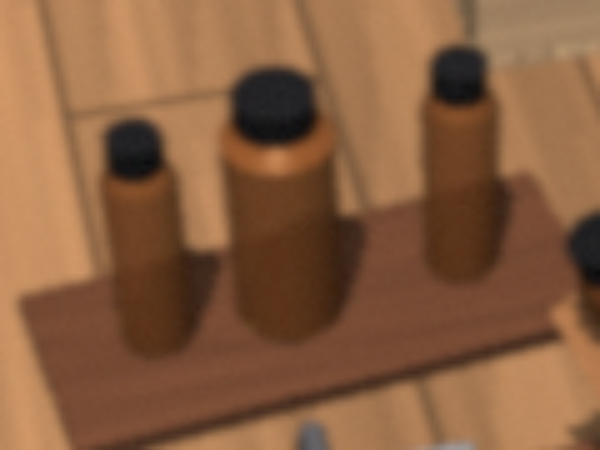

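The pot is upright at (0.500, −0.310), with its rim at 0.080, centred on the mat to within 1 mm. The crop shows slim flasks at both ends of the row and the fat one in the middle. Each cap is about 19 mm tall.

The tool stays vertical, so I'll tip each flask 25° in a light cap grip, pivoting it on its base edge on the board. After that I firm the grip and lower it along the pocket. I take the near spare first, with the jaws along y.

Request:
play_rows(targets=[[[-0.5855,0.101,0,-98.9],[-0.5855,0.101,0,-98.9],[-0.5855,0.101,0,-98.9],[-0.5855,0.101,0,-98.9],[-0.5855,0.101,0,-98.9]]], grip=120)

```text
t: 10.58
eef_pos: [0.4607, 0.003, 0.4166]
ee_rot: [3.14, 0.001, -0.674]
force: [1.5, 0.1, -0.5]
width: 0.0463
```

```bash
python3 -c "
from h import *
plan((.4271,.2805,.38,6.25))"
```

```text
t 10.57 pos [0.4607 0.003  0.4166] yaw -38.63 F [ 1.5  0.1 -0.5] M [ 0.1  -0.21 -0.02] w 0.0463 q [ 0.44 -0.01 -0.42 -0.   -1.16  0.46]
row [-0.1995, -0.1957, 0.0366] -44.9
```

Request:
play_rows(targets=[[[-0.1995,-0.1957,0.0366,-44.9],[-0.1995,-0.1957,0.0366,-44.9],[-0.1995,-0.1957,0.0366,-44.9],[-0.1995,-0.1957,0.0366,-44.9],[-0.1995,-0.1957,0.0366,-44.9]]])

```text
t: 11.2
eef_pos: [0.4287, 0.2814, 0.3791]
ee_rot: [3.14, 0.002, 0.109]
force: [-0.1, -0.6, -0.3]
width: 0.0462
```

```bash
python3 -c "
from h import *
plan((.4271,.2805,.2931,6.25))
from station import cams
for c in ('side',):
    p,d=cams.grab_frame(c)
    W=cloud(c,d,cams.camera_params(c));print(desc(W,box(W,(.36,.48),(.2,.36),(.19,.225))))
    cv2.imwrite('pics/s3.png',cv2.resize(p[60:260,200:400,::-1],None,fx=3,fy=3))
"
```

```text
t 11.2 pos [0.4287 0.2814 0.3791] yaw 6.24 F [-0.1 -0.6 -0.3] M [-0.12 -0.03  0.03] w 0.0462 q [ 0.96  0.11 -0.38 -0.   -1.09  0.72]
row [-0.0017, 0.0008, 0.086] -0.0
(107, 'med', [0.4317, 0.2431, 0.214], 'rect(mm)', [432.0, 246.6], [23.0, 14.3], 2.3, 'zmax', 0.2248)
```

View pics/s3.png

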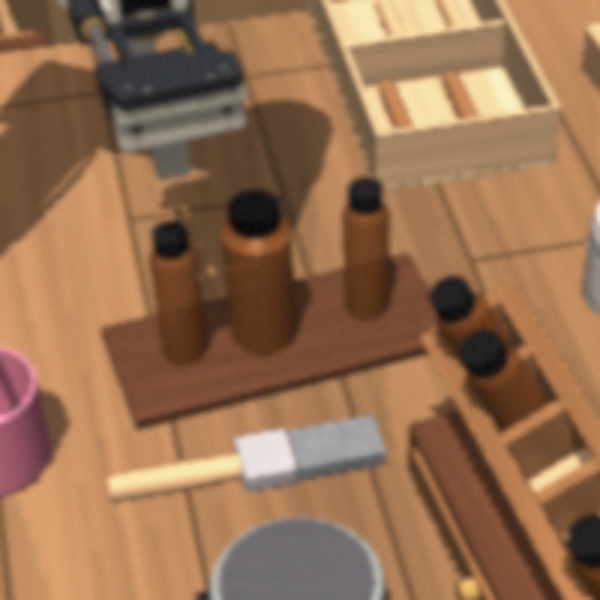

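The hand is over the near slim spare (cap at crop pixel (170,238)), and the fingers straddle it along y. I go down and close lightly.

Request:
play_rows(targets=[[[-0.002,0.001,0.05,0],[-0.002,0.001,0.08,0],[-0.002,0.001,0.0865,0],[-0.002,0.001,0.0865,0]]], newtons=8)

```text
t: 11.75
eef_pos: [0.4279, 0.2778, 0.2945]
ee_rot: [3.141, 0.001, 0.103]
force: [0.0, 1.0, 0.2]
width: 0.0463
```

Request:
play_rows(targets=[[[0,0,0,0],[0,0,0,0],[0,0,0,0]]], grip=255, newtons=8)

```text
t: 12.12
eef_pos: [0.428, 0.278, 0.2955]
ee_rot: [-3.14, -0.001, 0.103]
force: [-0.1, 1.3, 2.7]
width: 0.0268
```

```bash
python3 -c "
from h import *
plan((.4271,.2805,.2925,6.25))"
```

```text
t 12.12 pos [0.428  0.278  0.2955] yaw 5.93 F [-0.1  1.3  2.7] M [ 0.2   0.03 -0.04] w 0.0268 q [ 0.96  0.19 -0.5   0.   -0.88  0.71]
row [-0.0006, -0.0026, 0.003] -0.3
```

Request:
play_rows(targets=[[[-0.004,0,0,0],[-0.009,0,-0.0005,0],[-0.014,0,-0.0005,0],[-0.019,0,-0.0005,0],[-0.024,0,-0.0005,0]]])

```text
t: 12.75
eef_pos: [0.4034, 0.2752, 0.2951]
ee_rot: [-3.141, 0.0, 0.104]
force: [-0.6, 0.9, 2.4]
width: 0.0266
```

```bash
python3 -c "
from h import *
plan((.403,.276,.2955,6))
from station import cams
p,d=cams.grab_frame('side')
cv2.imwrite('pics/s4.png',cv2.resize(p[100:220,220:360,::-1],None,fx=4,fy=4))
"
```

```text
t 12.75 pos [0.4034 0.2752 0.2951] yaw 5.93 F [-0.6  0.9  2.4] M [ 0.3  -0.11 -0.01] w 0.0266 q [ 1.    0.16 -0.54 -0.   -0.87  0.67]
row [-0.0003, -0.0008, -0.0004] -0.1
```

View pics/s4.png

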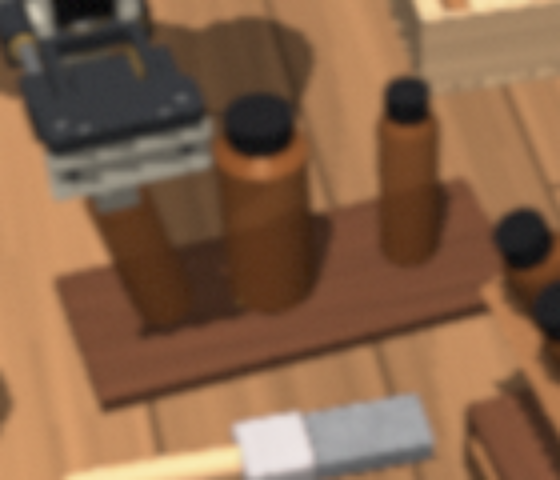

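The flask is tipping on its base edge in the grip, as planned. I carry on to about 26°, firm up the grip and lift.

Request:
play_rows(targets=[[[-0.006,0,0,0],[-0.012,0,0.001,0],[-0.018,0,0.002,0],[-0.024,0,0.003,0],[-0.027,0,0.004,0]]])

```text
t: 13.42
eef_pos: [0.3766, 0.2724, 0.291]
ee_rot: [3.141, 0.0, 0.104]
force: [1.0, 0.7, 0.6]
width: 0.027
```

Request:
play_rows(targets=[[[0,0,0,0],[0,0,0,0]]], grip=255, newtons=45)

```text
t: 13.68
eef_pos: [0.3772, 0.2726, 0.2912]
ee_rot: [3.142, -0.0, 0.104]
force: [1.0, -0.2, 0.4]
width: 0.0254
```

Request:
play_rows(targets=[[[0,0,-0.02,0],[0,0,-0.06,0],[0,0,-0.11,0],[0,0,-0.14,0],[0,0,-0.14,0]]])

```text
t: 14.3
eef_pos: [0.3774, 0.2728, 0.4334]
ee_rot: [-3.138, -0.003, 0.103]
force: [-0.9, 0.4, -2.1]
width: 0.0257
```

```bash
cat >> h.py <<'E'
def axis_fit(c,W,p,lo,hi):
    """fit flask cylinder axis (r=18mm) to amber points in the world box"""
    from scipy.optimize import least_squares
    m=box(W,(lo[0],hi[0]),(lo[1],hi[1]),(lo[2],hi[2]));q=p.astype(int)
    m&=(q[...,0]-q[...,2]>15)&(q.max(2)>35);P=W[m]
    if len(P)<30: return print(c,"few",len(P))
    f=lambda a:(lambda dd,w:np.linalg.norm(w-(w@dd)[:,None]*dd,axis=1)-.018)(np.array([a[2],a[3],1])/np.linalg.norm([a[2],a[3],1]),P-np.array([a[0],a[1],P[:,2].mean()]))
    r=least_squares(f,[P[:,0].mean(),P[:,1].mean()+(.01 if c=='side' else 0),-.4,0],loss="soft_l1",f_scale=.001)
    a=r.x;print(c,len(P),"axis thru",np.round([a[0],a[1],P[:,2].mean()],4),"tilt x,y deg",np.round(np.degrees(np.arctan(a[2:])),1),"rms mm",round(1e3*np.sqrt(np.median(r.fun**2)),2),"z",np.round([P[:,2].min(),P[:,2].max()],3))
E
python3 -c "
from h import *
plan((.4271,.2805,.43,6.25))
from station import cams
for c in ('side','top'):
    p,d=cams.grab_frame(c);W=cloud(c,d,cams.camera_params(c))
    axis_fit(c,W,p,(.33,.22,.15),(.47,.34,.236))
    if c=='side': cv2.imwrite('pics/s5.png',cv2.resize(p[20:220,180:380,::-1],None,fx=3,fy=3))
"
```

```text
t 14.3 pos [0.3774 0.2728 0.4334] yaw 5.92 F [-0.9  0.4 -2.1] M [-0.01  0.08  0.05] w 0.0257 q [ 1.05 -0.02 -0.38  0.   -1.2   0.62]
row [0.0503, -0.0026, 0.0034] -0.3
side 575 axis thru [0.4019 0.2794 0.1997] tilt x,y deg [-22.   -4.9] rms mm 0.74 z [0.155 0.236]
top 194 axis thru [0.4053 0.2777 0.1864] tilt x,y deg [-21.9  -4.3] rms mm 0.33 z [0.161 0.23 ]
```

View pics/s5.png

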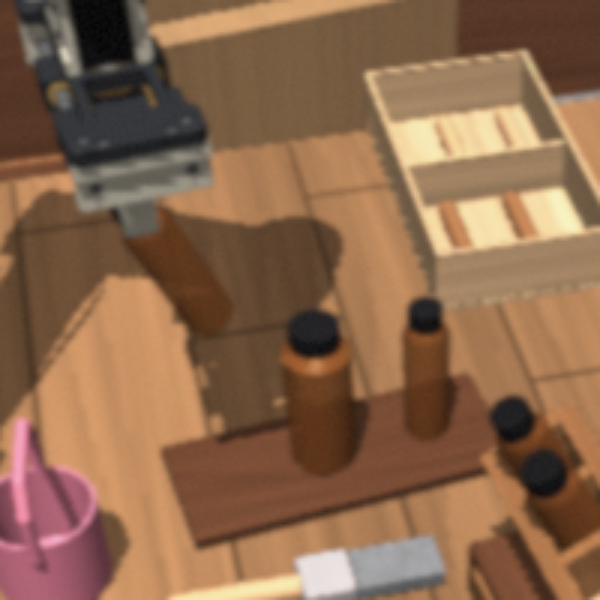

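The flask hangs tilted about 22.4° (measured by both cameras) and the grip holds. Before inserting, I get exact pocket geometry from the stored top depth: lips, dividers and packing height.

Run:
```python
from h import *
from station import cams
a=np.radians(6.25);u=np.array([np.cos(a),np.sin(a)]);v=np.array([-np.sin(a),np.cos(a)])
O=np.array([.6466,.0014])
for c in("top","side"):
    z=np.load(c+"0.npz");W=cloud(c,z["d"],cams.camera_params(c));Q=W[box(W,(.5,.75),(-.2,.2),(.06,.19))]
    U=(Q[:,:2]-O)@u*1e3;V=(Q[:,:2]-O)@v*1e3;Z=Q[:,2]*1e3
    for k in(0,-52):
        m=abs(V-k)<9;o=np.argsort(U[m]);b=np.round(U[m]/3)*3
        print(c,"pocket",3 if k==0 else 4,[(int(i),round(float(np.median(Z[m][b==i]))),round(float(Z[m][b==i].max()-Z[m][b==i].min()))) for i in np.unique(b)])
    # dividers: points on the mouth plane mid
    h=Z-(145+(U+25.4)*np.tan(np.radians(25)))
    m=(abs(h)<3)&(abs(U+25)<12);b=np.round(V[m]/2)*2
    print(c,"divider V:",[(int(i),int((b==i).sum())) for i in np.unique(b)])
```

```text
top pocket 3 [(-144, 61, 0), (-141, 60, 0), (-60, 131, 4), (-57, 130, 6), (-54, 132, 5), (-51, 133, 4), (-48, 134, 3), (-45, 130, 6), (-42, 124, 7), (-39, 117, 6), (-36, 110, 6), (-33, 105, 7), (-30, 98, 8), (-27, 95, 4), (-24, 95, 5), (-21, 97, 6), (-18, 98, 6), (-15, 100, 7), (-12, 102, 6), (-9, 103, 53), (-6, 129, 55), (-3, 152, 54), (0, 110, 55), (3, 157, 55), (6, 156, 6), (9, 149, 6), (12, 142, 6), (15, 136, 4), (18, 131, 6), (21, 124, 5), (24, 117, 6), (27, 110, 5), (30, 106, 3), (33, 99, 5), (36, 92, 6), (39, 87, 0)]
top pocket 4 [(-60, 128, 4), (-57, 130, 6), (-54, 131, 6), (-51, 133, 4), (-48, 134, 6), (-45, 129, 6), (-42, 124, 3), (-39, 118, 6), (-36, 110, 6), (-33, 105, 7), (-30, 99, 5), (-27, 100, 16), (-24, 101, 6), (-21, 103, 5), (-18, 105, 5), (-15, 107, 7), (-12, 107, 5), (-9, 109, 49), (-6, 152, 48), (-3, 153, 51), (0, 154, 52), (3, 156, 49), (6, 156, 7), (9, 149, 6), (12, 144, 4), (15, 137, 5), (18, 130, 5), (21, 123, 5), (24, 117, 5), (27, 110, 4), (30, 102, 5), (33, 97, 6), (36, 92, 5)]
top divider V: [(-138, 15), (-136, 13), (-134, 15), (-132, 16), (-130, 14), (-
[... 894 characters left out ...]
, (-57, 130, 6), (-54, 132, 5), (-51, 133, 5), (-48, 134, 3), (-45, 133, 3), (-42, 122, 0), (-39, 119, 0), (-36, 110, 2), (-9, 154, 0), (-6, 154, 7), (-3, 155, 17), (0, 156, 48), (3, 157, 46), (6, 136, 44), (9, 117, 0)]
side divider V: [(-136, 20), (-134, 15), (-132, 15), (-130, 17), (-128, 14), (-126, 17), (-124, 9), (-120, 11), (-118, 4), (-116, 2), (-114, 2), (-110, 1), (-108, 1), (-106, 1), (-80, 1), (-78, 2), (-76, 1), (-74, 2), (-30, 13), (-28, 13), (-26, 12), (-24, 14), (-22, 11), (-20, 5), (-18, 2), (22, 14), (24, 8), (26, 16), (28, 11), (30, 11), (32, 6), (34, 3), (36, 10), (38, 5), (40, 5), (44, 2), (48, 1), (50, 1), (80, 1), (94, 1), (96, 2), (98, 1), (126, 1), (132, 1), (136, 1)]
```

The pockets are now well known:
- **Lateral centres:** dividers at V = ±26, so the centres agree with my estimate.
- **Pocket origin:** about 1 mm further forward than assumed.
- **Packing:** about 14 mm in pocket 3 and about 20 mm in pocket 4. The fingertips will therefore stay above the neighbouring caps.

I approach pocket 3 from the front.

```bash
python3 -c "
from h import *
plan((.47,-.01,.448,3))"
```

```text
t 14.4 pos [0.3768 0.2722 0.4305] yaw 5.9 F [-0.5 -0.9 -1.5] M [-0.07  0.09 -0.02] w 0.0255 q [ 1.05 -0.01 -0.39 -0.   -1.2   0.62]
row [0.0637, 0.2903, -0.0175] 2.9
```

Request:
play_rows(targets=[[[0.01,0.045,-0.004,1],[0.022,0.1,-0.009,2],[0.034,0.155,-0.013,3],[0.046,0.21,-0.017,3],[0.058,0.265,-0.017,3]]])

```text
t: 15.02
eef_pos: [0.4621, 0.0131, 0.447]
ee_rot: [3.141, 0.002, 0.051]
force: [0.7, 1.0, -1.4]
width: 0.0257
```

```bash
python3 -c "
from h import *
plan((.47,-.009,.448,3),(.5662,-.0092,.448,3),(.5662,-.0092,.4459,3))"
```

```text
t 15.03 pos [0.4621 0.0131 0.447 ] yaw 2.94 F [ 0.7  1.  -1.4] M [ 0.07 -0.19 -0.01] w 0.0257 q [ 0.46 -0.03 -0.36 -0.   -1.24  1.17]
row [0.0067, 0.0225, -0.001] -0.1
row [0.1028, 0.0276, -0.001] -0.1
row [0.1028, 0.0276, 0.0011] -0.1
```

Request:
play_rows(targets=[[[0.008,0.023,-0.001,0],[0.04,0.026,-0.001,0],[0.075,0.027,-0.001,0],[0.102,0.0276,-0.001,0],[0.103,0.0276,-0.001,0]]])

```text
t: 15.65
eef_pos: [0.5676, -0.0074, 0.4461]
ee_rot: [3.141, 0.005, 0.05]
force: [-0.8, 0.5, -2.0]
width: 0.0256
```

```bash
cat >> h.py <<'E'
a_=np.radians(6.25);u_=np.array([np.cos(a_),np.sin(a_)]);v_=np.array([-np.sin(a_),np.cos(a_)]);O_=np.array([.6466,.0014])
def look(lo,hi,png=None,crop=None):
    from station import cams
    for c in("side","top"):
        p,d=cams.grab_frame(c);W=cloud(c,d,cams.camera_params(c));axis_fit(c,W,p,lo,hi)
        if png==c: cv2.imwrite(f"pics/{crop[0]}.png",cv2.resize(p[crop[1]:crop[2],crop[3]:crop[4],::-1],None,fx=3,fy=3))
E
python3 -c "
from h import *
plan((.5662,-.0092,.4459,3))
look((.55,-.05,.172),(.66,.022,.25),'side',('s6',120,300,300,480))"
```

```text
t 15.65 pos [ 0.5676 -0.0074  0.4461] yaw 2.88 F [-0.8  0.5 -2. ] M [-0.02  0.1  -0.02] w 0.0256 q [ 0.33  0.16 -0.16 -0.   -1.25  1.29]
row [-0.0015, 0.0017, 0.0002] -0.1
side 632 axis thru [ 0.5902 -0.0034  0.2134] tilt x,y deg [-21.7  -3. ] rms mm 0.48 z [0.172 0.25 ]
top few 0
```

View pics/s6.png

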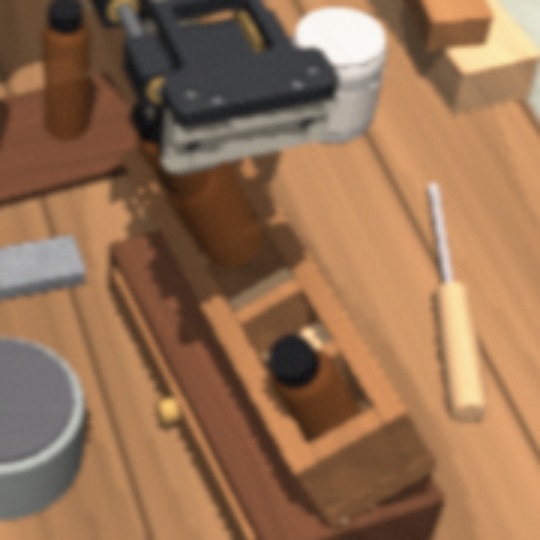

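The flask is aligned with pocket 3 in the image. Its base is about 1 mm forward and 1.5 mm to +y, so I correct that and go down along the pocket.

Request:
play_rows(targets=[[[0,0.0015,0,0],[0.004,0.0015,0.009,0],[0.0085,0.001,0.018,0],[0.0127,0.001,0.027,0],[0.0127,0.001,0.027,0]]])

```text
t: 16.38
eef_pos: [0.5792, -0.0077, 0.4208]
ee_rot: [3.141, 0.002, 0.051]
force: [-0.1, -0.5, -1.4]
width: 0.0257
```

Request:
play_rows(targets=[[[0.002,0,0.0045,0],[0.004,0,0.009,0],[0.006,0,0.0135,0],[0.008,0,0.018,0]]])

```text
t: 16.88
eef_pos: [0.5872, -0.0073, 0.4038]
ee_rot: [3.142, -0.0, 0.051]
force: [-0.6, -0.7, -0.3]
width: 0.0258
```

```bash
python3 -c "
from h import *
plan((.5662,-.0092,.4459,3))
look((.55,-.05,.16),(.66,.022,.205),'side',('s7',120,300,300,480))"
```

```text
t 16.88 pos [ 0.5872 -0.0073  0.4038] yaw 2.92 F [-0.6 -0.7 -0.3] M [-0.05  0.04 -0.04] w 0.0258 q [ 0.32  0.22 -0.19  0.   -1.17  1.3 ]
row [-0.0211, 0.0008, -0.0421] -0.1
side 344 axis thru [ 0.6061 -0.0036  0.1828] tilt x,y deg [-22.3  -3.6] rms mm 0.52 z [0.16  0.205]
top few 0
```

Request:
play_rows(targets=[[[0.0015,0,0.0045,0],[0.003,0,0.009,0],[0.0045,0,0.0135,0],[0.0055,0,0.017,0],[0.0055,0,0.017,0]]])

```text
t: 17.6
eef_pos: [0.5926, -0.0071, 0.3867]
ee_rot: [3.141, 0.001, 0.051]
force: [-0.4, 0.9, -0.6]
width: 0.0257
```

Request:
play_rows(targets=[[[0.0008,0,0.002,0],[0.0015,0,0.004,0],[0.0015,0,0.004,0]]])

```text
t: 17.98
eef_pos: [0.5941, -0.007, 0.383]
ee_rot: [3.142, 0.0, 0.051]
force: [-0.2, 0.3, -0.6]
width: 0.0254
```

Request:
play_rows(targets=[[[0.0004,0,0.001,0],[0.0008,0,0.002,0],[0.0008,0,0.002,0]]])

```text
t: 18.35
eef_pos: [0.5949, -0.0069, 0.381]
ee_rot: [-3.142, 0.0, 0.051]
force: [0.7, 0.4, -2.0]
width: 0.0254
```

Request:
play_rows(targets=[[[0.0004,0,0.001,0],[0.0008,0,0.002,0],[0.0008,0,0.002,0]]])

```text
t: 18.73
eef_pos: [0.5957, -0.0069, 0.379]
ee_rot: [3.142, 0.0, 0.051]
force: [-0.3, 0.5, -1.3]
width: 0.0258
```

Request:
play_rows(targets=[[[0.0004,0,0.001,0],[0.0008,0,0.002,0],[0.0008,0,0.002,0]]])

```text
t: 19.1
eef_pos: [0.5962, -0.007, 0.3781]
ee_rot: [3.141, 0.0, 0.051]
force: [-3.6, 0.2, 5.3]
width: 0.0254
```

Request:
play_rows(targets=[[[0.0004,0,0.001,0],[0.0004,0,0.001,0]]])

```text
t: 19.35
eef_pos: [0.5963, -0.0071, 0.378]
ee_rot: [3.141, -0.0, 0.052]
force: [-7.3, 1.0, 11.7]
width: 0.0254
```

Contact: the force points along the pocket axis, (−7, 12) N, at exactly the predicted depth. I ease the grip and lean the flask against the front wall so that it won't tip when released.

Request:
play_rows(targets=[[[0,0,0,0],[-0.0015,0,0,0],[-0.003,0,0.0005,0],[-0.0045,0,0.001,0],[-0.0045,0,0.001,0]]], grip=255, newtons=10)

```text
t: 19.98
eef_pos: [0.5923, -0.007, 0.3753]
ee_rot: [-3.142, -0.0, 0.051]
force: [-2.7, 0.7, 5.8]
width: 0.0265
```

```bash
python3 -c "
from h import *
plan((.5962,-.007,.378,3))
look((.53,-.05,.14),(.66,.022,.195),'side',('s7',120,300,300,480))"
```

```text
t 19.98 pos [ 0.5923 -0.007   0.3753] yaw 2.93 F [-2.7  0.7  5.8] M [0.11 0.94 0.04] w 0.0265 q [ 0.32  0.24 -0.22  0.   -1.11  1.3 ]
row [0.0039, 0.0002, -0.0027] -0.1
side 580 axis thru [ 0.6169 -0.0062  0.1564] tilt x,y deg [-62.1  35.9] rms mm 3.65 z [0.14  0.195]
top few 1
```

Request:
play_rows(targets=[[[-0.0015,0,0,0],[-0.003,0,0.0005,0],[-0.0045,0,0.001,0],[-0.0045,0,0.001,0]]])

```text
t: 20.58
eef_pos: [0.5879, -0.0072, 0.3739]
ee_rot: [-3.141, -0.0, 0.051]
force: [0.4, 1.1, -1.5]
width: 0.0263
```

```bash
python3 -c "
from h import *
plan((.5962,-.007,.378,3))
look((.53,-.05,.162),(.61,.022,.195),'side',('s7',120,300,300,480))"
```

```text
t 20.57 pos [ 0.5879 -0.0072  0.3739] yaw 2.93 F [ 0.4  1.1 -1.5] M [ 0.19 -0.44  0.04] w 0.0263 q [ 0.32  0.24 -0.23 -0.   -1.1   1.3 ]
row [0.0083, 0.0002, -0.0041] -0.1
side 77 axis thru [ 0.6007 -0.0042  0.1723] tilt x,y deg [-15.   -6.5] rms mm 0.43 z [0.162 0.195]
top few 2
```

View pics/s7.png

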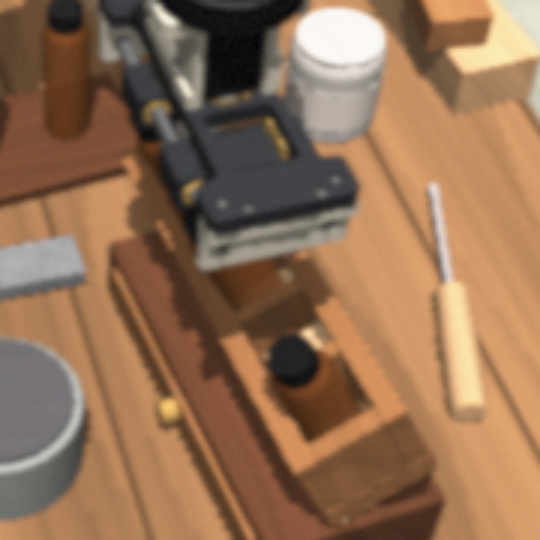

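The flask is in pocket 3. I press lightly along the axis to confirm it is seated before letting go.

Request:
play_rows(targets=[[[0.0004,0,0.001,0],[0.0008,0,0.002,0],[0.0008,0,0.002,0]]])

```text
t: 21.05
eef_pos: [0.5887, -0.0074, 0.3737]
ee_rot: [3.141, -0.001, 0.052]
force: [-3.8, 1.0, 10.7]
width: 0.0266
```

Request:
play_rows(targets=[[[-0.0003,0,-0.001,0],[-0.0003,0,-0.001,0]]])

```text
t: 21.3
eef_pos: [0.5883, -0.0074, 0.3737]
ee_rot: [3.141, -0.0, 0.051]
force: [-2.6, 0.8, 6.1]
width: 0.0267
```

Request:
play_rows(targets=[[[0,0,0,0],[0,0,0,0],[0,0,0,0]]], grip=160)

```text
t: 21.68
eef_pos: [0.5883, -0.0073, 0.3727]
ee_rot: [3.141, 0.001, 0.051]
force: [0.3, -0.6, 0.9]
width: 0.0326
```

Request:
play_rows(targets=[[[0,0,-0.01,0],[0,0,-0.03,0],[0,0,-0.06,0],[0,0,-0.06,0]]])

```text
t: 22.18
eef_pos: [0.589, -0.0073, 0.4365]
ee_rot: [-3.141, -0.005, 0.051]
force: [-0.3, -0.5, -1.1]
width: 0.0322
```

```bash
python3 -c "
from h import *
plan((.47,.05,.43,-40),(.5737,.2955,.38,-83.75),(.5737,.2955,.2922,-83.75))
look((.53,-.05,.162),(.62,.022,.195),'side',('s8',120,300,300,480))"
```

```text
t 22.18 pos [ 0.589  -0.0073  0.4365] yaw 2.94 F [-0.3 -0.5 -1.1] M [-0.01 -0.05  0.01] w 0.0322 q [ 0.32  0.2  -0.14  0.   -1.23  1.3 ]
row [-0.1159, -0.0633, 0.0065] 42.9
row [0.0003, -0.3032, 0.0565] 86.7
row [0.0003, -0.3032, 0.1443] 86.7
side 287 axis thru [ 0.5977 -0.0037  0.1798] tilt x,y deg [-23.4   5.1] rms mm 0.86 z [0.162 0.195]
top few 14
```

View pics/s8.png

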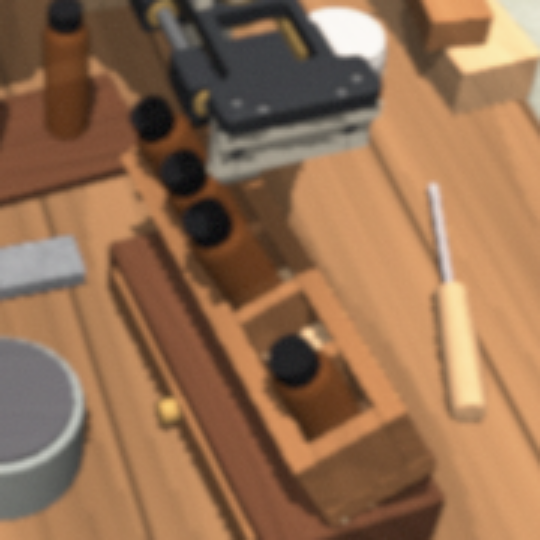

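The flask stands in pocket 3 with its cap in line with the others. Next is the far spare, with the jaws along the row so that it can be tipped towards +y, clear of the fat flask.

Request:
play_rows(targets=[[[0.0,-0.05,0,10],[0.0,-0.11,0,20],[0.0,-0.17,0,30],[0.0,-0.23,0,40],[0.0,-0.29,0,50]]], grip=120)

```text
t: 22.9
eef_pos: [0.573, 0.2842, 0.4323]
ee_rot: [3.14, 0.0, -0.827]
force: [1.6, -0.4, 0.2]
width: 0.0461
```

```bash
python3 -c "
from h import *
plan((.5741,.2955,.38,-83.75))"
```

```text
t 22.9 pos [0.573  0.2842 0.4323] yaw -47.4 F [ 1.6 -0.4  0.2] M [ 0.01 -0.2   0.01] w 0.0461 q [ 0.76  0.29 -0.03 -0.   -1.26 -0.02]
row [-0.0076, -0.0085, 0.0523] 36.3
```

Request:
play_rows(targets=[[[-0.0076,-0.0085,0,10],[-0.0076,-0.0085,0.01,20],[-0.0076,-0.0085,0.03,30],[-0.0076,-0.0085,0.052,36.3],[-0.0076,-0.0085,0.052,36.3]]], newtons=8)

```text
t: 23.52
eef_pos: [0.574, 0.2933, 0.3785]
ee_rot: [3.137, -0.003, -1.455]
force: [0.2, 0.3, -0.5]
width: 0.0464
```

```bash
python3 -c "
from h import *
plan((.5741,.2955,.2935,-83.75))"
```

```text
t 23.52 pos [0.574  0.2933 0.3785] yaw -83.34 F [ 0.2  0.3 -0.5] M [ 0.04 -0.05 -0.02] w 0.0464 q [ 0.77  0.33 -0.09 -0.   -1.15 -0.66]
row [-0.0021, -0.0003, 0.085] 0.4
```

Request:
play_rows(targets=[[[-0.002,0,0.05,0.4],[-0.002,0,0.078,0.4],[-0.002,0,0.0855,0.4],[-0.002,0,0.0855,0.4]]])

```text
t: 24.02
eef_pos: [0.5748, 0.2959, 0.2964]
ee_rot: [-3.141, -0.0, -1.461]
force: [-0.3, -0.9, 0.6]
width: 0.0465
```

Request:
play_rows(targets=[[[0,0,0,0],[0,0,0,0],[0,0,0,0]]], grip=255, newtons=8)

```text
t: 24.4
eef_pos: [0.5746, 0.2958, 0.2967]
ee_rot: [-3.14, 0.001, -1.462]
force: [0.3, -0.1, 3.2]
width: 0.0264
```

```bash
python3 -c "
from h import *
plan((.5741,.2955,.2935,-83.75))"
```

```text
t 24.4 pos [0.5746 0.2958 0.2967] yaw -83.76 F [ 0.3 -0.1  3.2] M [ 0.15 -0.04  0.04] w 0.0264 q [ 0.78  0.39 -0.19  0.   -0.98 -0.67]
row [0.0003, 0.0006, 0.0032] -0.0
```

Request:
play_rows(targets=[[[-0.004,0,0,0],[-0.009,0,-0.0005,0],[-0.014,0,-0.0005,0],[-0.019,0,-0.0005,0],[-0.024,0,-0.0005,0]]])

```text
t: 25.02
eef_pos: [0.5719, 0.3201, 0.2967]
ee_rot: [-3.141, 0.001, -1.462]
force: [0.9, -0.5, 2.9]
width: 0.0267
```

Request:
play_rows(targets=[[[-0.006,0,0,0],[-0.012,0,0.001,0],[-0.018,0,0.002,0],[-0.025,0,0.003,0],[-0.03,0,0.004,0]]])

```text
t: 25.65
eef_pos: [0.5682, 0.3496, 0.2912]
ee_rot: [3.14, -0.001, -1.462]
force: [-0.4, -1.3, -0.8]
width: 0.0267
```

Request:
play_rows(targets=[[[0,0,0,0],[0,0,0,0]]], grip=255, newtons=45)

```text
t: 25.9
eef_pos: [0.5684, 0.3492, 0.2919]
ee_rot: [3.141, -0.0, -1.462]
force: [-0.0, -0.4, -0.7]
width: 0.0256
```

Request:
play_rows(targets=[[[0,0,-0.02,0],[0,0,-0.06,0],[0,0,-0.11,0],[0,0,-0.14,0],[0,0,-0.14,0]]])

```text
t: 26.52
eef_pos: [0.5689, 0.3494, 0.4354]
ee_rot: [-3.137, 0.004, -1.462]
force: [0.5, 0.5, -2.3]
width: 0.0254
```

Run:
```python
from h import *
import h
# allow tilt in either axis: start guess upright
src=open('h.py').read().replace(',-.4,0]',',-.05,.3]');ns={};exec(src,ns)
plan((.5746,.344,.43,-83.75))
ns['look']((.5,.2,.15),(.65,.4,.236))
```

```text
t 26.52 pos [0.5689 0.3494 0.4354] yaw -83.78 F [ 0.5  0.5 -2.3] M [ 0.11 -0.03 -0.  ] w 0.0254 q [ 0.84  0.33  0.04  0.   -1.27 -0.73]
row [0.006, -0.0051, 0.0054] -0.0
side 614 axis thru [0.5729 0.3266 0.2018] tilt x,y deg [-3.7 23.3] rms mm 0.91 z [0.162 0.236]
top 799 axis thru [0.5721 0.3259 0.2022] tilt x,y deg [-3.2 23.5] rms mm 0.53 z [0.162 0.236]
```

The second flask is tilted 23.6°, heading 98° (both cameras agree). I swing it round the front to pocket 4.

```bash
python3 -c "
from h import *
plan((.53,.30,.455,-73),(.49,.25,.458,-63),(.465,.195,.458,-53),(.46,.14,.458,-43),(.46,.085,.458,-33))"
```

```text
t 26.62 pos [0.5683 0.3491 0.4316] yaw -83.79 F [-0.4  0.5 -2.5] M [ 0.06  0.02 -0.  ] w 0.0256 q [ 0.84  0.33  0.03 -0.   -1.27 -0.73]
row [0.0447, 0.0433, -0.0234] -10.8
row [0.0901, 0.0885, -0.0264] -20.8
row [0.1421, 0.1193, -0.0264] -30.8
row [0.1962, 0.1302, -0.0264] -40.8
row [0.2509, 0.1362, -0.0264] -50.8
```

Request:
play_rows(targets=[[[0.04,0.04,-0.023,-10],[0.08,0.08,-0.026,-20],[0.13,0.112,-0.026,-30],[0.185,0.128,-0.026,-40],[0.24,0.136,-0.026,-50]]])

```text
t: 27.25
eef_pos: [0.4579, 0.0943, 0.457]
ee_rot: [3.14, 0.001, -0.583]
force: [2.2, -0.7, -1.4]
width: 0.0259
```

```bash
python3 -c "
from h import *
plan((.46,.04,.456,-23),(.465,-.01,.456,-13),(.47,-.055,.456,-3),(.48,-.06,.456,4.5),(.52,-.06,.454,4.5))"
```

```text
t 27.25 pos [0.4579 0.0943 0.457 ] yaw -33.38 F [ 2.2 -0.7 -1.4] M [ 0.03 -0.18  0.02] w 0.0259 q [ 0.63 -0.02 -0.34 -0.   -1.26  0.36]
row [0.0316, 0.0442, 0.001] -10.4
row [0.0633, 0.0832, 0.001] -20.4
row [0.0922, 0.118, 0.001] -30.4
row [0.1033, 0.1167, 0.001] -37.9
row [0.1367, 0.0947, 0.003] -37.9
```

Request:
play_rows(targets=[[[0.031,0.044,0.001,-10],[0.063,0.083,0.001,-20],[0.092,0.118,0.001,-30],[0.103,0.1167,0.001,-37.9],[0.136,0.095,0.003,-37.9]]])

```text
t: 27.88
eef_pos: [0.5186, -0.0599, 0.4545]
ee_rot: [-3.141, 0.001, 0.072]
force: [1.2, 0.9, -1.1]
width: 0.0254
```

```bash
python3 -c "
from h import *
plan((.5702,-.0596,.4483,4.5))"
```

```text
t 27.88 pos [ 0.5186 -0.0599  0.4545] yaw 4.14 F [ 1.2  0.9 -1.1] M [ 0.01 -0.15 -0.01] w 0.0254 q [ 0.26  0.08 -0.24 -0.   -1.26  1.38]
row [0.0515, 0.0034, 0.0062] -0.4
```

Request:
play_rows(targets=[[[0.025,0.0017,0.003,-0.4],[0.045,0.003,0.005,-0.4],[0.0515,0.0034,0.006,-0.4],[0.0515,0.0034,0.006,-0.4]]])

```text
t: 28.38
eef_pos: [0.5711, -0.0581, 0.4485]
ee_rot: [3.142, 0.001, 0.079]
force: [0.2, -0.3, -1.4]
width: 0.0253
```

```bash
python3 -c "
from h import *
plan((.5702,-.0596,.4483,4.5))
look((.54,-.087,.172),(.66,-.02,.25))"
```

```text
t 28.38 pos [ 0.5711 -0.0581  0.4485] yaw 4.52 F [ 0.2 -0.3 -1.4] M [-0.1   0.07 -0.02] w 0.0253 q [ 0.24  0.17 -0.15 -0.   -1.26  1.41]
row [-0.001, 0.0014, 0.0002] 0.0
side 632 axis thru [ 0.5959 -0.0545  0.2139] tilt x,y deg [-23.4  -2.6] rms mm 0.4 z [0.172 0.25 ]
top few 0
```

Request:
play_rows(targets=[[[-0.0018,0.002,0,0],[0.002,0.002,0.009,0],[0.0065,0.002,0.018,0],[0.0107,0.002,0.027,0],[0.0107,0.002,0.027,0]]])

```text
t: 29.1
eef_pos: [0.5822, -0.0593, 0.4206]
ee_rot: [3.141, 0.002, 0.079]
force: [0.0, -0.2, -2.4]
width: 0.0258
```

Request:
play_rows(targets=[[[0.002,0,0.0045,0],[0.004,0,0.009,0],[0.006,0,0.0135,0],[0.008,0,0.018,0]]])

```text
t: 29.6
eef_pos: [0.5901, -0.0587, 0.4038]
ee_rot: [-3.142, -0.0, 0.079]
force: [1.1, 0.5, -3.3]
width: 0.0258
```

Request:
play_rows(targets=[[[0.0015,0,0.004,0],[0.003,0,0.008,0],[0.005,0,0.013,0],[0.005,0,0.013,0]]])

```text
t: 30.1
eef_pos: [0.595, -0.0584, 0.3905]
ee_rot: [3.142, 0.001, 0.079]
force: [0.1, 0.2, -0.6]
width: 0.0252
```

Request:
play_rows(targets=[[[0.0004,0,0.001,0],[0.0008,0,0.002,0],[0.0008,0,0.002,0]]])

```text
t: 30.48
eef_pos: [0.5958, -0.0583, 0.3892]
ee_rot: [3.142, -0.0, 0.079]
force: [-0.0, -0.1, -1.1]
width: 0.0254
```

Request:
play_rows(targets=[[[0.0004,0,0.001,0],[0.0008,0,0.002,0],[0.0008,0,0.002,0]]])

```text
t: 30.85
eef_pos: [0.5966, -0.0582, 0.387]
ee_rot: [3.142, 0.0, 0.079]
force: [0.6, -0.1, -2.2]
width: 0.0256
```

Request:
play_rows(targets=[[[0.0004,0,0.001,0],[0.0008,0,0.002,0],[0.0008,0,0.002,0]]])

```text
t: 31.22
eef_pos: [0.5974, -0.0582, 0.385]
ee_rot: [3.142, 0.0, 0.079]
force: [0.3, -0.3, -2.1]
width: 0.0254
```

Request:
play_rows(targets=[[[0.0004,0,0.001,0],[0.0004,0,0.001,0]]])

```text
t: 31.48
eef_pos: [0.5978, -0.0581, 0.384]
ee_rot: [-3.142, 0.0, 0.079]
force: [0.1, -0.7, -2.7]
width: 0.0253
```

Request:
play_rows(targets=[[[0.0004,0,0.001,0],[0.0004,0,0.001,0]]])

```text
t: 31.72
eef_pos: [0.5982, -0.0581, 0.3831]
ee_rot: [3.142, 0.0, 0.079]
force: [0.3, -0.5, -1.7]
width: 0.0257
```

Request:
play_rows(targets=[[[0.0004,0,0.001,0],[0.0004,0,0.001,0]]])

```text
t: 31.98
eef_pos: [0.5983, -0.0583, 0.3829]
ee_rot: [3.141, 0.0, 0.079]
force: [-2.6, 0.1, 3.9]
width: 0.0254
```

Contact at 0.383, against a predicted 0.385. I confirm it, then ease the grip and lean the flask on the front wall.

Request:
play_rows(targets=[[[0.0004,0,0.001,0],[0.0004,0,0.001,0]]])

```text
t: 32.22
eef_pos: [0.5983, -0.0584, 0.3828]
ee_rot: [3.141, 0.0, 0.079]
force: [-7.4, 0.5, 11.1]
width: 0.0259
```

Request:
play_rows(targets=[[[0,0,0,0],[-0.0015,0,0,0],[-0.003,0,0.0005,0],[-0.0045,0,0.001,0],[-0.0045,0,0.001,0]]], grip=255, newtons=10)

```text
t: 32.85
eef_pos: [0.5947, -0.0585, 0.3808]
ee_rot: [3.141, -0.001, 0.079]
force: [-1.4, 0.1, 5.6]
width: 0.0264
```

Request:
play_rows(targets=[[[-0.001,0,0,0],[-0.002,0,0.0005,0],[-0.003,0,0.001,0],[-0.003,0,0.001,0]]])

```text
t: 33.35
eef_pos: [0.5915, -0.0586, 0.3794]
ee_rot: [3.142, -0.0, 0.079]
force: [-1.6, 0.1, 5.5]
width: 0.0267
```

Request:
play_rows(targets=[[[0.0004,0,0.001,0],[0.0004,0,0.001,0],[0.0004,0,0.001,0]]])

```text
t: 33.72
eef_pos: [0.5919, -0.0587, 0.3793]
ee_rot: [3.141, -0.001, 0.079]
force: [-3.4, 0.3, 10.7]
width: 0.0267
```

Request:
play_rows(targets=[[[-0.0003,0,-0.001,0],[-0.0003,0,-0.001,0]]])

```text
t: 33.98
eef_pos: [0.5916, -0.0586, 0.3793]
ee_rot: [3.141, -0.0, 0.079]
force: [-1.6, -0.3, 4.9]
width: 0.0264
```

Request:
play_rows(targets=[[[0,0,0,0],[0,0,0,0],[0,0,0,0]]], grip=160)

```text
t: 34.35
eef_pos: [0.5916, -0.0586, 0.3787]
ee_rot: [-3.142, 0.001, 0.079]
force: [-0.9, -0.8, 0.8]
width: 0.0327
```

Request:
play_rows(targets=[[[0,0,-0.01,0],[0,0,-0.03,0],[0,0,-0.07,0],[0,0,-0.07,0]]])

```text
t: 34.85
eef_pos: [0.5923, -0.0587, 0.4535]
ee_rot: [3.141, -0.007, 0.079]
force: [-0.5, -0.1, -0.6]
width: 0.0329
```

Request:
play_rows(targets=[[[-0.05,0,0,0],[-0.11,0,0,0],[-0.16,0,0,0],[-0.16,0,0,0]]])

```text
t: 35.35
eef_pos: [0.429, -0.0718, 0.4501]
ee_rot: [-3.141, -0.002, 0.079]
force: [1.2, 0.3, 0.7]
width: 0.0327
```

Run:
```python
from h import *
from station import cams,finder
plan()
p,d=cams.grab_frame("side");cv2.imwrite("pics/end.png",p[:,:,::-1])
for c in("side","top"):
    p,d=cams.grab_frame(c);W=cloud(c,d,cams.camera_params(c));dark=p.max(2)<50
    for n,x,y in(("1",(.56,.66),(.078,.13)),("2",(.56,.66),(.03,.072)),("3",(.55,.66),(-.025,.02)),("4",(.55,.66),(-.078,-.035)),("5",(.56,.66),(-.135,-.085))):
        print(c,n,desc(W,box(W,x,y,(.185,.24))&dark))
    print("big",desc(W,box(W,(.46,.53),(.23,.32),(.128,.16))));print("rim",desc(W,box(W,(.4,.6),(-.4,-.2),(.07,.09))))
    for q in("stone","brush"): print(q,[np.round(r["xyz"],3).tolist() for r in finder.find_in(c,q)][:1])
```

```text
t 35.35 pos [ 0.429  -0.0718  0.4501] yaw 4.54 F [1.2 0.3 0.7] M [-0.04 -0.11  0.01] w 0.0327 q [ 0.29 -0.08 -0.41 -0.   -1.24  1.36]
side 1 (120, 'med', [0.5835, 0.0942, 0.1925], 'rect(mm)', [582.7, 95.8], [20.0, 23.8], 41.3, 'zmax', 0.1992)
side 2 (145, 'med', [0.589, 0.0435, 0.1925], 'rect(mm)', [588.2, 45.7], [21.6, 25.7], 29.0, 'zmax', 0.1985)
side 3 (176, 'med', [0.5866, -0.0127, 0.2051], 'rect(mm)', [587.3, -9.2], [24.2, 22.8], 8.9, 'zmax', 0.2135)
side 4 (200, 'med', [0.5873, -0.0642, 0.2091], 'rect(mm)', [586.3, -60.9], [22.1, 26.3], 27.7, 'zmax', 0.2171)
side 5 (190, 'med', [0.6054, -0.1108, 0.1928], 'rect(mm)', [606.0, -107.8], [24.3, 24.8], 0.1, 'zmax', 0.1987)
big 0
rim (537, 'med', [0.4961, -0.3142, 0.0784], 'rect(mm)', [500.1, -309.9], [82.8, 83.1], 49.9, 'zmax', 0.0897)
stone [[0.455, -0.154, 0.022]]
brush [[0.389, 0.146, 0.017]]
top 1 (56, 'med', [0.579, 0.0999, 0.191], 'rect(mm)', [583.6, 98.1], [25.9, 22.7], 0.7, 'zmax', 0.1994)
top 2 (38, 'med', [0.5935, 0.0494, 0.1907], 'rect(mm)', [589.3, 47.8], [26.3, 22.6], 0.4, 'zmax', 0.1981)
top 3 (47, 'med', [0.5883, -0.004, 0.2035], 'rect(mm)', [585.7, -5.6], [26.7, 20.6], 7.8, 'zmax', 0.2119)
top 4 (109, 'med', [0.5834, -0.0574, 0.2081], 'rect(mm)', [586.3, -58.3], [27.2, 23.0], 32.4, 'zmax', 0.2162)
top 5 (32, 'med', [0.6117, -0.0976, 0.1926], 'rect(mm)', [605.8, -104.4], [23.0, 22.5], 46.8, 'zmax', 0.2003)
big (411, 'med', [0.4894, 0.2833, 0.136], 'rect(mm)', [489.8, 283.5], [39.0, 37.3], 46.1, 'zmax', 0.1395)
rim 0
stone []
brush [[0.513, 0.155, 0.015]]
```

View pics/end.png

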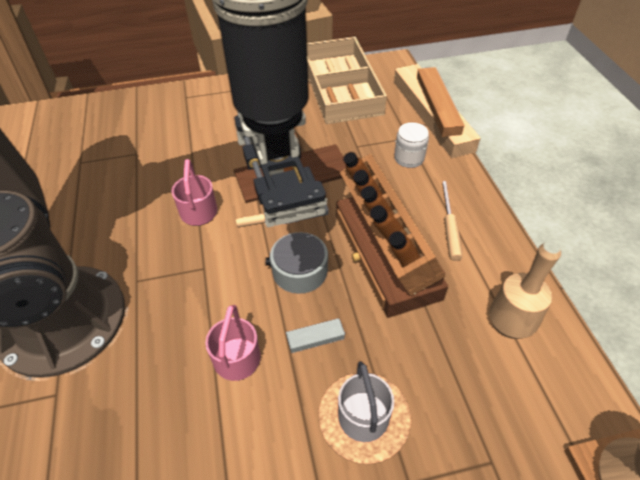

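The last picture shows the pot upright and centred on the mat (365,405). The rack caps stand in one row from (350,160) to (398,240), and the arm is clear of everything.

```bash
python3 -c "
from station import job_done
print(job_done())"
```

```text
the job is handed in; nothing more can be done
None
```

The job is handed in, finished at about 36 s of the 72 s allowed. The pot is on the mat and both slim spares are in the empty pockets.

**Pot:** My first grip closed too late and missed the bar, so I repeated it without disturbing the pot. It was then lifted by its handle and lowered until it touched down. It stands upright at (0.500, −0.310), about 1 mm from the mat centre.

**Spares:** The hand only points straight down, so I tipped each flask to 22–24° in a light cap grip on the board. I then firmed the grip and lowered each one along its pocket until I felt the bottom (about 11 N). Each was leaned on the front wall and pressed again before release. They are in pockets 3 and 4.

**Last checks:**
- **Placed flasks:** the new caps stand about 12 mm and 16 mm above the old ones. That fits packing of about 14 mm and 18–20 mm, so both are seated.
- **Other flasks:** the three flasks already in the rack and the fat flask read within 1–2 mm of where they started, except for one top-camera reading.
- **Stone and brush:** the side camera shows the stone unmoved within about 2 mm. The brush readings differed between cameras (x 0.389 and 0.513) because the hand partly hid it. I never reached near it, and its visible part is where it was.
- **Hidden views:** the hand also blocked the top camera's view of the pot rim and the stone, and the side camera's view of the fat flask. The other camera covered each of these.

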